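# Index the machining slide to its second station

## Task

Unlock this fixture by pushing its orange clamp lever clockwise (seen from above) until it clicks over, draw the slide across by its blue tab, out of its detent and all the way until it clicks in at the far stop, then push the lever back until it clicks locked again. Keep the steel shaft standing on the slide all the time, and leave the other parts on the bench where they are.

Things in the scene. Friction and masses are not known exactly. Their poses are not given: they have to be found in the camera images.
- fixture: dark steel base plate, fixed to the bench, x -130 to +100, y -150 to +150, 16 mm thick. Origin on the bench surface; its x axis points across the slide away from the lever, its y axis is the way the slide must travel, z up. A grey spring housing (22 by 32 mm, top 50 mm above the bench) stands at x +84, y 0; the grey lever post (diameter 44 mm) at x -105, y 0
- lever_pivot (a point): on the vertical axis of the clamp lever, at the top of its hub (68 mm above the bench; hub diameter 36 mm, with a steel cam that reaches 32 mm from the axis and runs against a brass spring roller in a grey housing 72 mm from the axis on the fixture's +y side, top 70 mm above the bench)
- lever_grip (a point): centre of the top of the lever's upright orange grip: a post of diameter 24 mm whose top is 120 mm and foot 66 mm above the bench, 90 mm from the pivot axis. The flat arm under it spans 57 to 68 mm above the bench, 16 mm wide
- lever (a joint): angle of the clamp lever, rad: 0 = locked, growing clockwise from above to 1.047 = open. Bistable: about 6 N at the grip takes it past the middle (0.52), then it snaps on to the end. Locked, the arm points along the fixture's -y, turned 15 degrees towards +x; open, midway between -y and -x. Locked, a bolt holds the slide; it can be locked only with the slide fully at either end
- slide (a joint): travel of the slide along the fixture's +y, m: 0 = first station, 0.100 = second station (stop). A spring ball holds it at each end: it takes about 8 to 12 N to leave (over the first 15 mm) and to click in (over the last 22 mm)
- slide_tab (a point): centre of the top edge of the slide's blue upright tab: a plate 12 mm thick along the fixture's y, 50 mm wide along its x, from 40 to 115 mm above the bench. The aluminium slide plate is 100 (x) by 140 (y) by 12 mm, its top 40 mm above the bench, its centre 60 mm behind the tab (fixture's -y)
- slide_pad (a point): centre of the round black pad on top of the slide plate (40 mm above the bench), diameter 68 mm, 90 mm behind the tab (fixture's -y) and 15 mm towards the fixture's +x
- shaft: turned steel shaft, 0.65 kg, standing loose on the slide's black pad: diameter 44 mm, 60 mm tall, with a neck of diameter 20 mm up to 85 mm. Origin at the centre of its underside, z along its axis
- bushing: cream plastic bushing, diameter 64 mm, 45 mm tall, standing on the bench beside the fixture; origin under its centre. Leave alone
- drilled_bar: steel bar with two holes, 120 (x) by 34 (y) by 26 mm, lying on the bench beside the fixture; origin under its centre. Leave alone
- gauge_block: wooden block 60 by 60 by 50 mm with a steel plug (diameter 44 mm) on it, 85 mm tall in all, on the bench beside the fixture; origin under its centre. Leave alone
Things that resemble listed ones, but are neither listed nor needed, are in the scene too. What is shaped like the shaft but red is not meant.

How it is judged (in metres and radians):
On the way, in this order (a step that is already met when the one before it is completed fails the run):
1. the lever is clicked fully open while the slide is still at its first station (value of joint lever above 0.9 rad and value of joint slide below 0.02 m), for 0.2 s.
2. the slide is clicked in at its second station, with the lever still open (value of joint lever above 0.9 rad and value of joint slide above 0.094 m), for 0.2 s.
At the end, for the whole second after the job is handed in: lever locked (under 0.1 rad), slide at its second station (beyond 94 mm), shaft upright (within 0.1 rad), at rest on the slide, its axis within 35 mm of the centre of the black pad (value of joint lever below 0.1 rad and value of joint slide above 0.094 m and angle between shaft's own z axis and vertical below 0.1 rad and horizontal distance between shaft and slide_pad below 0.035 m and z of shaft in the frame of slide_pad below 0.005 m and linear speed of shaft below 0.02 m/s); the robot touches nothing.
It fails at once if the shaft is tipped (0.35 rad) (angle between shaft's own z axis and vertical above 0.35 rad).
It fails at once if the bushing is moved more than 30 mm (distance of bushing from where it was at the start of the episode above 0.03 m).
It fails at once if the drilled bar is moved more than 30 mm (distance of drilled_bar from where it was at the start of the episode above 0.03 m).
It fails at once if the gauge block is moved more than 30 mm (distance of gauge_block from where it was at the start of the episode above 0.03 m).
It also fails if it takes over 64 s, if anything falls off the work surface, if the arm or the gripper's body presses on something with over 40 N, if the wrist force passes 120 N, or if a joint passes its speed limit or range.

## Robot

A 6-joint arm with a two-finger parallel gripper is mounted at the origin on the work surface. World frame = base frame: x ahead of the robot, y to its left, z up, the work surface at z = 0. Lengths are in mm, angles in rad, forces in N, time in s.
With the tool pointing down it reaches from about 300 to 775 mm from the base axis. Payload 14.6 kg.
Tool frame: the origin (TCP) lies at the very end of the fingers, on their centre line; the grasp point (between the pads) lies 19 mm behind it; z points along the fingers, y is the line along which they close (so a half turn about z gives the same grasp; the last joint's range is limited). The gripper opens to 94 mm and grips with 3 to 60 N. Pads are 16 mm wide; open, the fingers measure 119 mm over their backs; the gripper's body (75 mm by 177 mm) begins 78 mm behind the grasp point.
Start: joints at [-1.333, 0.3, 1.521, -0, 1.321, -0.067], TCP at [165.049, -524.641, 205.446] pointing down, gripper open.
Joint ranges: [-3.03, 3.03], [-0.79, 2.21], [0.23, 2.52], [-1.04, 4.18], [0, 3.07], [-2.55, 2.55]. Speed limits (rad/s): [2.22, 2.22, 2.57, 3.14, 3.14, 3.14].

## Interface

Orientations are given as [roll, pitch, yaw] about the fixed x, y, z axes, in that order (R = Rz(yaw) Ry(pitch) Rx(roll)).
In Python, from cell import manip gives the robot as it stands.
- The arm moves only by the tool servo_tool, never from a script. Its argument "rows" is a list of rows, each a list of 7 numbers: the turn, a rotation vector about the world's x, y, z in degrees, then the shift along the world's x, y, z in mm, then the closure, from 0 (fully open) to 1 (shut). In form: [[rx, ry, rz, dx, dy, dz, fingers], ...]. A call has 1 to 20 rows; each row shifts and turns the commanded pose from where the row before left it; what a row does not reach is not made up. A row lasts 1/8 s, in which the tool goes at most 62.5 mm and 10.7 degrees, less where a joint would pass 70% of its speed; a pose out of reach is approached as far as the arm can. A call with a gripper value outside its range is refused whole. The fingers move at their own pace and stop on an object; "grip_force" is the grip in N (left out, the last holds). Time passes only in rows, so rows that do not move let the fingers close. It gives the time, the measured TCP pose, the force, the opening and the grip force at its end, in the units of the state.
- manip.read_state(): the state, without advancing time (a new reading comes with each control period).
- manip.camera(name): name is "side" or "top"; returns the picture (420x560x3 uint8, red, green, blue); there is no depth.
- manip.camera_info(name): a dict with "fx", "fy", "cx", "cy" (pixels), "D" ([k1, k2, p1, p2, k3] as OpenCV has them; the pictures are not rectified), "position" and "rotation" of the camera in the world. Camera axes: x right, y down, z forward; pixel columns grow to the right and rows downward; lengths in mm; the calibration is good to about 2 mm. A picture is of the moment at which its call begins. camera_info takes no time and is no camera call.
- manip.sign_off(): hands the job in; it is judged then, once.
The state is a dict: "clock": time; "joints": joint angles; "qd": joint speeds; "effort": joint torques, N m; "eef_pos": TCP position; "eef_rot": TCP orientation; "wrist_force": force on the tool from outside, world axes, zero at the start; "moment": the same for the moment, N m; "finger_gap": finger opening in mm; "finger_force": force on a finger pad.
Only numpy, scipy, OpenCV 4.12 (cv2) and the standard library are available. Lean on these libraries where they do the work, as an engineer would, in place of code of your own. Each camera call takes 0.05 s, during which the arm holds its last target. There are 200 camera calls.

## Working session

There is one attempt and no reset: what is moved stays moved. The work goes in short steps, Python scripts to look and compute and a tool call to move; the robot and the scene stay as the last step left them, time stands still between calls to the robot, and variables do not carry over. Pictures are saved under pics/ and viewed, at most 10 in all, crops included, and the job is handed in when it is done.

Besides the shell and the picture viewer there is one more tool, called after "Request:" as name(argument=value, ...) on one line, values as JSON. servo_tool: Moves the arm, as the interface text tells. Its arguments: {"type":"object","properties":{"rows":{"type":"array","items":{"type":"array","items":{"type":"number"}}},"grip_force":{"type":"number"}},"required":["rows"]}

```bash
mkdir -p pics
python3 - <<'E'
from cell import manip
import cv2
for n in("top","side"):
    cv2.imwrite(f"pics/{n}0.png",manip.camera(n)[:,:,::-1]); print(manip.camera_info(n))
s=manip.read_state(); print(s)
E
```

```text
{'fx': 383.9635469421653, 'fy': 383.9635469421653, 'cx': 284.10368826188903, 'cy': 212.85192823979605, 'D': array([0.00725413, 0.        , 0.        , 0.        , 0.        ]), 'position': array([495.47182998,  29.65013806, 918.07367563]), 'rotation': array([-2.97500643, -0.00613924, -1.56035079])}
{'fx': 421.16480186153126, 'fy': 421.16480186153126, 'cx': 279.7089256765881, 'cy': 204.40308165001582, 'D': array([-0.11485282,  0.        ,  0.        ,  0.        ,  0.        ]), 'position': array([369.7799221 , 734.38472607, 612.01193947]), 'rotation': array([-2.18628304,  0.01341115, -2.80800109])}
{'clock': 0.1, 'joints': array([-1.33261216e+00,  3.00408552e-01,  1.52151750e+00, -2.27488162e-05,
        1.32069274e+00, -6.66053397e-02]), 'qd': array([ 9.15994540e-05,  4.42752218e-04, -8.10185130e-04, -1.02083420e-03,
        6.84012138e-04, -1.24508844e-03]), 'effort': array([ 4.36982969e-03, -5.32633102e+01, -3.53280187e+01,  7.10854121e-02,
        2.34783569e-02, -7.55443648e-05]), 'eef_pos': array([ 164.98421329, -524.42637661,  204.94753263]), 'eef_rot': array([-3.14056732e+00, -4.63093868e-05,  3.04795123e-01]), 'wrist_force': array([0.47363413, 0.96481285, 0.20088514]), 'moment': array([ 0.01032789,  0.00029429, -0.0200573 ]), 'finger_force': 0.0, 'finger_gap': 93.87244553102238}
```

View pics/top0.png

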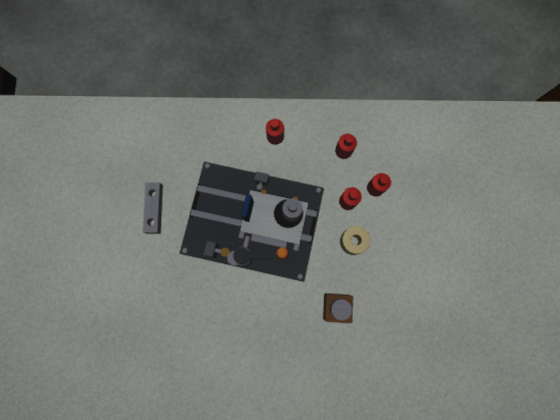

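View pics/side0.png

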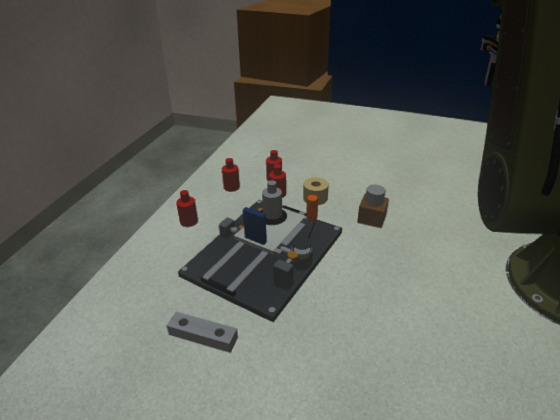

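The top view shows the fixture at about (250,222), the orange grip at (282,253), the tab at (248,207), and the grey shaft at (292,210). The four red look-alikes are around (275,130), (347,144), (381,183) and (351,197), and they are not meant. The grey shaft standing on the pad is the one that fits. I'll enlarge to confirm.

Run:
```python
import cv2,numpy as np
a=cv2.imread("pics/top0.png")[150:290,170:370]
a=cv2.resize(a,None,fx=4,fy=4,interpolation=cv2.INTER_CUBIC)
cv2.imwrite("pics/topc.png",np.clip(a*1.8,0,255).astype(np.uint8))
a=cv2.imread("pics/side0.png")[170:325,170:370]
a=cv2.resize(a,None,fx=3.8,fy=3.8,interpolation=cv2.INTER_CUBIC)
cv2.imwrite("pics/sidec.png",np.clip(a*1.8,0,255).astype(np.uint8))
```

```text
(no output)
```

View pics/topc.png

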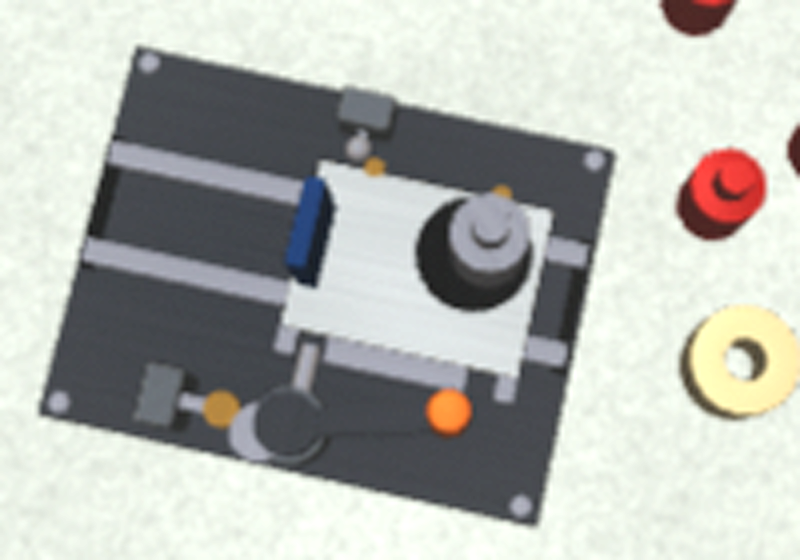

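View pics/sidec.png

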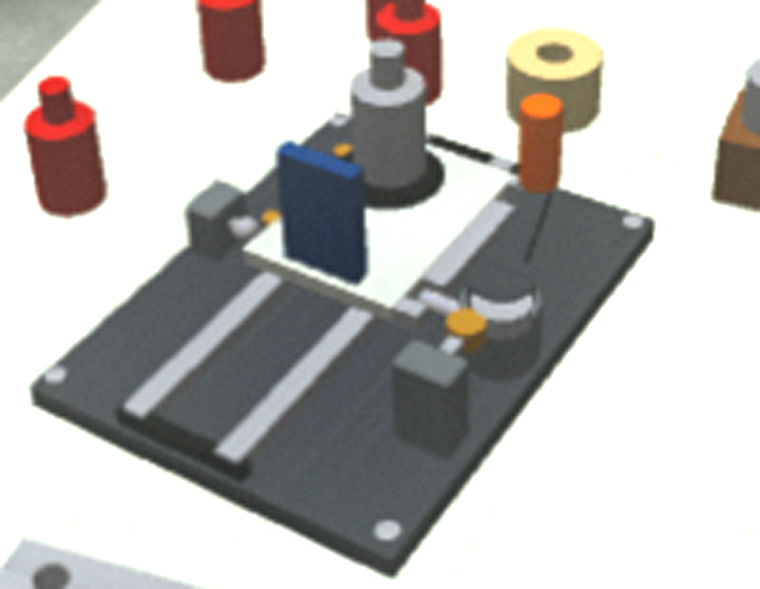

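The top crop confirms the grey shaft on the black pad at crop (490,230), full picture about (292,207). It also shows the blue tab at (312,232), the orange grip at (449,411), and the base corners at (137,47), (615,152), (537,524) and (40,414). The side crop shows the grip top at (541,106), the tab's top edge from (280,148) to (365,165), and the shaft neck top at (388,48).

```bash
cat > h.py <<'E'
import numpy as np,cv2
from cell import manip
from scipy.spatial.transform import Rotation as R
from scipy.optimize import least_squares
def proj(n,P):
    c=manip.camera_info(n); M=R.from_euler('xyz',c['rotation']).as_matrix().T
    K=np.array([[c['fx'],0,c['cx']],[0,c['fy'],c['cy']],[0,0,1]])
    return cv2.projectPoints(np.atleast_2d(P).astype(float),cv2.Rodrigues(M)[0],-M@c['position'],K,c['D'])[0][:,0]
def T(f,P):
    c,s=np.cos(f[2]),np.sin(f[2]); P=np.atleast_2d(P).astype(float)
    return np.c_[f[0]+c*P[:,0]-s*P[:,1],f[1]+s*P[:,0]+c*P[:,1],P[:,2]]
tc=lambda u:(np.array(u)+.5)/4-.5+[170,150]
sc=lambda u:(np.array(u)+.5)/3.8-.5+[170,170]
a=np.radians(15)
grip=[-105+90*np.sin(a),-90*np.cos(a),120]
E
python3 - <<'E'
from h import *
ft=[[100,150,16],[100,-150,16],[-130,-150,16],[-130,150,16],grip]
pt=tc([[137,47],[615,152],[537,524],[40,414],[449,411]])
fs=[[100,150,16],[-130,150,16],[-130,-150,16],grip]
ps=sc([[33,388],[395,560],[655,225],[541,106]])
r=lambda f:np.r_[proj("top",T(f,ft))-pt,proj("side",T(f,fs))-ps].ravel()
s=least_squares(r,[480,100,-.2],loss='soft_l1',x_scale=[10,10,.1]);f=s.x
print(f,np.degrees(f[2]),r(f).reshape(-1,2).round(1).tolist())
np.save("f.npy",f)
print("grip,pivot",T(f,[grip,[-105,0,68]]).round(1))
# tab: top edge corners fit ; shaft top
g=lambda t:(proj("side",T(f,[[t[0]-25,t[1]+6,115],[t[0]+25,t[1]+6,115]]))-sc([[365,163],[280,146]])).ravel()
t=least_squares(g,[0,30]).x;print("tab fix",t,g(t),T(f,[[*t,115]]))
P=[t[0]+15,t[1]-90]
h=lambda q:np.r_[(proj("side",T(f,[[*q,85]]))-sc([[388,48]])).ravel(),(proj("top",T(f,[[*q,85]]))-tc([[491,226]])).ravel()]
q=least_squares(h,P).x;print("shaft",q,h(q),"pad",P,T(f,[[*q,0],[*P,0]]))
E
```

```text
[ 6.45231993e+02  9.89081756e+01 -2.07707062e-01] -11.900738037336072 [[-1.1, -0.8], [0.1, -0.9], [-0.3, 0.7], [-1.6, 0.0], [-0.4, -0.4], [-0.6, -1.0], [0.5, -0.5], [1.1, -2.1], [1.0, -1.0]]
grip,pivot [[547.4  30.7 120. ]
 [542.5 120.6  68. ]]
tab fix [0.9753776  2.78865192] [-0.83282138  1.41824966  0.85609055 -1.43174517] [[646.76147292 101.43574993 115.        ]]
shaft [ 29.67005402 -99.46258686] [-0.57819852 10.51611863  5.64037879 -1.22404201] pad [np.float64(15.975377600913568), np.float64(-87.21134808352737)] [[653.75347319  -4.53505841   0.        ]
 [642.87955678  10.27692848   0.        ]]
```

Request:
servo_tool(rows=[[0,0,-1.84,26.6,34,0,1],[0,0,-1.84,26.6,34,0,1],[0,0,-1.84,26.6,34,0,1],[0,0,-1.84,26.6,34,0,1],[0,0,-1.84,26.6,34,0,1],[0,0,-1.84,26.6,34,0,1],[0,0,-1.84,26.6,34,0,1],[0,0,-1.84,26.6,34,0,1],[0,0,-1.84,26.6,34,0,1],[0,0,-1.84,26.6,34,0,1],[0,0,-1.84,26.6,34,0,1],[0,0,-1.84,26.6,34,0,1],[0,0,-1.84,26.6,34,0,1],[0,0,-1.84,26.6,34,0,1],[0,0,-1.84,26.6,34,0,1],[0,0,-1.84,26.6,34,0,1],[0,0,0,0,0,0,1],[0,0,0,0,0,0,1]], grip_force=30)

```text
clock: 2.35
eef_pos: [590.3, 19.1, 205.0]
eef_rot: [3.141, 0.001, -0.209]
wrist_force: [0.1, 0.7, -0.1]
finger_gap: 0.4
finger_force: 0.0
```

Request:
servo_tool(rows=[[0,0,0,-0.5,2,-20,1],[0,0,0,-0.5,2,-20,1],[0,0,0,-0.5,2,-20,1],[0,0,0,-0.5,2,-20,1],[0,0,0,-0.5,0,-20,1],[0,0,0,0,0,-20,1],[0,0,0,0,0,0,1],[0,0,0,-8,0,0,1],[0,0,0,-8,0,0,1],[0,0,0,-4,0,0,1],[0,0,0,0,0,0,1]])

```text
clock: 3.72
eef_pos: [568.7, 27.2, 86.3]
eef_rot: [-3.141, -0.003, -0.209]
wrist_force: [5.4, -0.2, -0.3]
finger_gap: 0.7
finger_force: 2.7
```

Request:
servo_tool(rows=[[0,0,0,-7.9,0,0,1],[0,0,0,-7.8,0.6,0,1],[0,0,0,-7.8,1.2,0,1],[0,0,0,-7.6,1.9,0,1],[0,0,0,-7.3,2.6,0,1],[0,0,0,-7.2,3.3,0,1],[0,0,0,-6.9,3.9,0,1],[0,0,0,-6.4,4.4,0,1],[0,0,0,-3,2.5,0,1],[0,0,0,0,0,0,1],[0,0,0,0,0,0,1]])

```text
clock: 5.1
eef_pos: [506.3, 47.8, 85.4]
eef_rot: [-3.142, 0.0, -0.209]
wrist_force: [-0.2, -1.3, 0.9]
finger_gap: 0.4
finger_force: 0.0
```

Run:
```python
from h import *
f=np.load("f.npy")
t=cv2.imread("pics/top0.png")[150:290,170:370]
print("tab at (1,2.8) corners top crop",((proj("top",T(f,[[a+1,b+2.8,115] for a,b in((-25,6),(25,6),(-25,-6),(25,-6))]))-[170,150])*4+1.5).round().tolist())
for n in("top","side"):
    im=manip.camera(n); h=cv2.cvtColor(im,cv2.COLOR_RGB2HSV)
    m=((h[...,0]>4)&(h[...,0]<16)&(h[...,1]>180)&(h[...,2]>110)).astype(np.uint8)
    k,l,st,ce=cv2.connectedComponentsWithStats(m)
    print(n,[(st[i,4],ce[i].round(1)) for i in range(1,k) if st[i,4]>15])
    g=[]
    for d in (0,30,60):
        a=np.radians(-75-d); g.append(proj(n,T(f,[[-105+90*np.cos(a),90*np.sin(a),z] for z in(120,95)])).round().tolist())
    print(g)
    if n=="top": cv2.imwrite("pics/t1.png",np.clip(cv2.resize(im[140:300,160:360,::-1],None,fx=3.7,fy=3.7,interpolation=2)*1.8,0,255).astype(np.uint8))
```

```text
tab at (1,2.8) corners top crop [[295.0, 264.0], [317.0, 174.0], [317.0, 269.0], [338.0, 179.0]]
top []
[[[281.0, 252.0], [282.0, 253.0]], [[277.0, 274.0], [277.0, 274.0]], [[261.0, 291.0], [262.0, 291.0]]]
side [(np.int32(58), array([345.8, 216.1]))]
[[[313.0, 196.0], [313.0, 206.0]], [[333.0, 203.0], [333.0, 213.0]], [[347.0, 215.0], [346.0, 225.0]]]
```

View pics/t1.png

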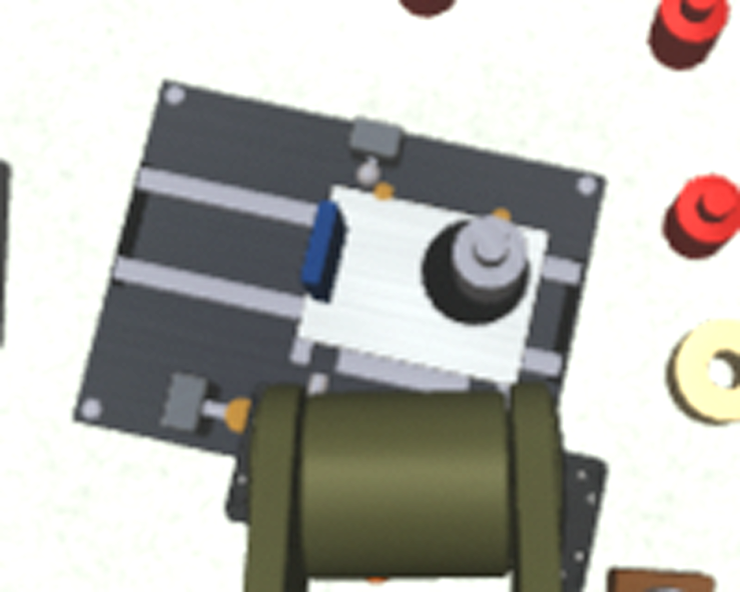

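The lever is open: the side view puts the orange grip at (346,216), which matches the 60° prediction. The crop shows the slide unmoved, the shaft standing, and the tab's top at crop (322,250). Next I go to the tab.

Request:
servo_tool(rows=[[0,0,0,0,0,22,0.36],[0,0,0,0,0,22,0.36],[0,0,0,0,0,22,0.36],[0,0,0,23.4,9.6,0,0.36],[0,0,0,23.4,9.6,0,0.36],[0,0,0,23.4,9.6,0,0.36],[0,0,0,23.4,9.6,0,0.36],[0,0,0,23.4,9.6,0,0.36],[0,0,0,23.4,9.6,0,0.36],[0,0,0,0,0,0,0.36],[0,0,0,0,0,-16,0.36],[0,0,0,0,0,-16,0.36],[0,0,0,0,0,-16,0.36],[0,0,0,0,0,-16,0.36],[0,0,0,0,0,-16,0.36],[0,0,0,0,0,0,0.36],[0,0,0,0,0,0,0.36]], grip_force=30)

```text
clock: 7.32
eef_pos: [646.9, 105.4, 71.9]
eef_rot: [-3.141, -0.001, -0.209]
wrist_force: [-0.4, 0.3, -0.5]
finger_gap: 60.0
finger_force: 0.0
```

Request:
servo_tool(rows=[[0,0,0,0,0,0,0.6],[0,0,0,0,0,0,0.75],[0,0,0,0,0,0,0.85],[0,0,0,0,0,0,1],[0,0,0,0,0,0,1],[0,0,0,0,0,0,1]])

```text
clock: 8.07
eef_pos: [647.4, 108.9, 71.6]
eef_rot: [-3.136, -0.002, -0.208]
wrist_force: [10.2, 23.6, -5.0]
finger_gap: 11.9
finger_force: 30.0
```

Request:
servo_tool(rows=[[0,0,0,0.4,2,0,1],[0,0,0,0.6,3,0,1],[0,0,0,0.8,4,0,1],[0,0,0,1.0,5,0,1],[0,0,0,1.2,5.9,0,1],[0,0,0,1.2,5.9,0,1],[0,0,0,1.2,5.9,0,1],[0,0,0,1.2,5.9,0,1],[0,0,0,1.2,5.9,0,1],[0,0,0,1.2,5.9,0,1],[0,0,0,1.2,5.9,0,1],[0,0,0,1.2,5.9,0,1],[0,0,0,1.2,5.9,0,1],[0,0,0,1.2,5.9,0,1],[0,0,0,1.0,5,0,1],[0,0,0,1.0,5,0,1],[0,0,0,0.8,4,0,1],[0,0,0,0.8,4,0,1],[0,0,0,0,0,0,1]], grip_force=45)

```text
clock: 10.45
eef_pos: [666.0, 196.6, 71.5]
eef_rot: [-3.141, -0.002, -0.209]
wrist_force: [10.7, -1.1, -3.0]
finger_gap: 11.7
finger_force: 45.0
```

Request:
servo_tool(rows=[[0,0,0,0.6,3,0,1],[0,0,0,0.6,3,0,1],[0,0,0,0.6,3,0,1],[0,0,0,0.5,2,0,1],[0,0,0,0,0,0,1],[0,0,0,0,0,0,1]])

```text
clock: 11.2
eef_pos: [668.2, 206.9, 71.5]
eef_rot: [3.141, -0.002, -0.21]
wrist_force: [7.6, -5.5, -2.0]
finger_gap: 11.8
finger_force: 45.0
```

Request:
servo_tool(rows=[[0,0,0,0.3,1.5,0,1],[0,0,0,0.3,1.5,0,1],[0,0,0,0,0,0,1],[0,0,0,0,0,0,1]])

```text
clock: 11.7
eef_pos: [668.2, 207.0, 71.4]
eef_rot: [3.137, 0.0, -0.211]
wrist_force: [-2.0, -23.0, 3.5]
finger_gap: 11.8
finger_force: 45.0
```

Request:
servo_tool(rows=[[0,0,0,0,0,0,0.7],[0,0,0,0,0,0,0.4],[0,0,0,0,0,0,0.4],[0,0,0,0,0,15,0.4],[0,0,0,0,0,25,0.4],[0,0,0,0,0,25,0.4],[0,0,0,0,0,25,0.4],[0,0,-2.5,-23.6,-11,0,1],[0,0,-2.5,-23.6,-11,0,1],[0,0,-2.5,-23.6,-11,0,1],[0,0,-2.5,-23.6,-11,0,1],[0,0,-2.5,-23.6,-11,0,1],[0,0,-2.5,-23.6,-11,0,1],[0,0,-2.5,-23.6,-11,0,1],[0,0,-2.5,-23.6,-11,0,1],[0,0,-2.5,-23.6,-11,0,1],[0,0,-2.5,-23.6,-11,0,1],[0,0,0,0,0,0,1],[0,0,0,0,0,0,1]], grip_force=30)

```text
clock: 14.08
eef_pos: [432.8, 100.7, 162.2]
eef_rot: [-3.14, -0.001, -0.645]
wrist_force: [1.3, -0.5, -0.9]
finger_gap: 0.6
finger_force: 0.0
```

Run:
```python
from h import *
print(manip.read_state()['joints'].round(2))
im=manip.camera("side")
cv2.imwrite("pics/s2.png",np.clip(cv2.resize(im[150:325,150:400,::-1],None,fx=3.2,fy=3.2,interpolation=2)*1.8,0,255).astype(np.uint8))
```

```text
[0.15 0.11 1.86 0.   1.17 2.36]
```

View pics/s2.png

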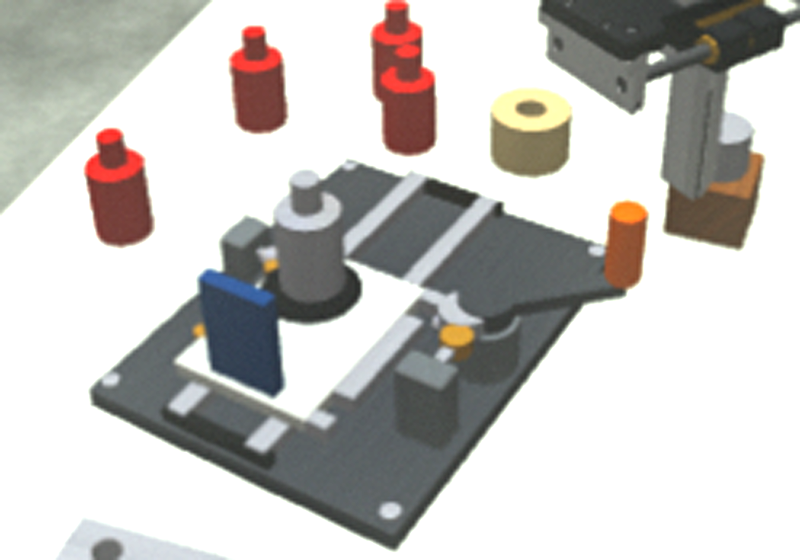

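The picture shows the slide at its far end (tab at crop (240,330)), the shaft upright on the pad (305,240), and the lever open (grip at (625,245)). The fingers are at (690,185), clear on the push-back side.

Request:
servo_tool(rows=[[0,0,0,0,-1,-19,1],[0,0,0,0,-1,-19,1],[0,0,0,0,-1,-19,1],[0,0,0,0,-1,-20,1],[0,0,0,0,0,0,1],[0,0,0,6,-4.5,0,1],[0,0,0,6,-4.5,0,1],[0,0,0,6,-4.5,0,1],[0,0,0,0,0,0,1]])

```text
clock: 15.25
eef_pos: [450.4, 82.8, 84.8]
eef_rot: [-3.141, 0.001, -0.646]
wrist_force: [-3.2, 4.3, 4.2]
finger_gap: 0.6
finger_force: 2.5
```

Request:
servo_tool(rows=[[0,0,0,4.6,-6.3,0,1],[0,0,0,5.1,-6,0,1],[0,0,0,5.6,-5.5,0,1],[0,0,0,6.1,-5,0,1],[0,0,0,6.4,-4.4,0,1],[0,0,0,6.9,-3.9,0,1],[0,0,0,7.2,-3.3,0,1],[0,0,0,7.3,-2.6,0,1],[0,0,0,3,-1,0,1],[0,0,0,0,0,0,1],[0,0,0,0,0,0,1]])

```text
clock: 16.62
eef_pos: [502.1, 44.9, 84.5]
eef_rot: [-3.142, -0.0, -0.645]
wrist_force: [-0.1, 0.2, 0.4]
finger_gap: 0.6
finger_force: 0.0
```

Snapped over. I back off, rise clear and check.

Request:
servo_tool(rows=[[0,0,0,-10,5,0,1],[0,0,0,-15,5,15,1],[0,0,0,-20,5,25,1],[0,0,0,-20,0,25,1],[0,0,0,-20,0,25,1],[0,0,0,-20,0,20,1],[0,0,0,0,0,0,1],[0,0,0,0,0,0,1]])

```text
clock: 17.62
eef_pos: [397.1, 60.0, 193.8]
eef_rot: [3.141, 0.0, -0.645]
wrist_force: [-1.1, 0.2, -1.3]
finger_gap: 0.4
finger_force: 0.0
```

Run:
```python
from h import *
im=manip.camera("side")
cv2.imwrite("pics/s3.png",np.clip(cv2.resize(im[150:325,150:400,::-1],None,fx=3.2,fy=3.2,interpolation=2)*1.8,0,255).astype(np.uint8))
h=cv2.cvtColor(im,cv2.COLOR_RGB2HSV)
m=((h[...,0]>4)&(h[...,0]<16)&(h[...,1]>180)&(h[...,2]>110)).astype(np.uint8)
k,l,st,ce=cv2.connectedComponentsWithStats(m)
print([(st[i,4],ce[i].round(1)) for i in range(1,k) if st[i,4]>15])
```

```text
[(np.int32(54), array([312. , 197.5]))]
```

View pics/s3.png

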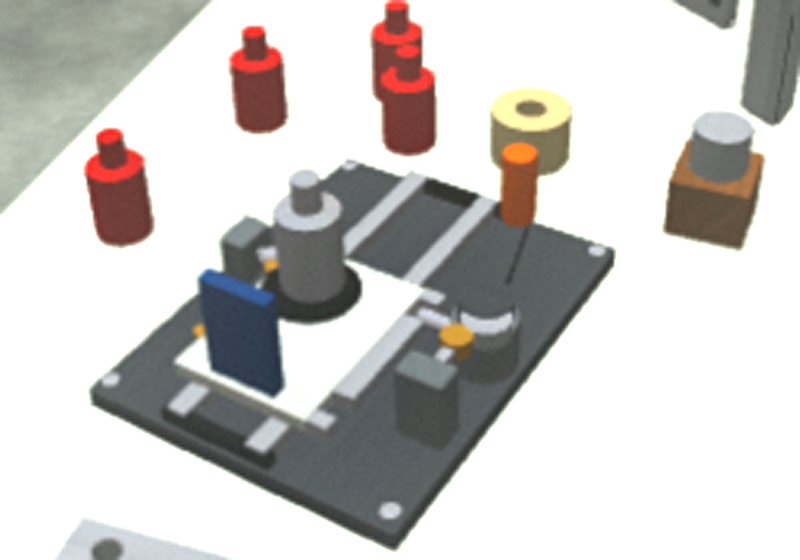

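The grip is at crop (518,185), full picture (312,197), which is the locked position. The slide is at the far stop, the shaft is upright on the pad, and the robot is clear.

```bash
python3 -c "
from cell import manip
print(manip.sign_off())"
```

```text
the job is handed in; nothing more can be done
None
```

The job is handed in: the lever was opened, the slide drawn to its far stop, and the lever locked again, with the shaft still upright on the pad in the last picture; sign-off returned no verdict.

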